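# Feed a card pack down a sloped tray

### The arm

A 6-joint arm with a two-finger parallel gripper is mounted at the origin on a cart in front of the work surface, level with it; the furniture and walls round the work are solid. World frame = base frame: x ahead of the robot, y to its left, z up, the work surface at z = 0. Lengths are in m, angles in degrees, forces in N, time in s.
With the tool pointing down it reaches from about 0.4 to 0.825 m from the base axis. Payload 7 kg.
Tool frame: the origin (TCP) lies on the centre line of the jaws, within the pads' length; the fingertips stand 14 mm ahead of it and the grasp point (between the pads) lies 5 mm behind it; z points along the fingers, y is the line along which they close (so a half turn about z gives the same grasp; the last joint's range is limited). The gripper opens to 88 mm and grips with 3 to 60 N. Pads are 19 mm wide; open, the fingers measure 130 mm over their backs; the gripper's body (78 mm by 193 mm) begins 47 mm behind the grasp point.
Start: joints at [-55.399, 20.546, 0.682, 0, -70.136, -16.507], TCP at [0.21, -0.642, 0.241] pointing down, gripper open.
Joint ranges: [-176.03, 176.03], [-82.01, 121.73], [-58.28, 71.71], [-173.87, 95.51], [-174.79, -0.11], [-173.66, 173.66]. Speed limits (degrees/s): [136.94, 136.94, 172.46, 180, 180, 180].

### API

Orientations are given as [roll, pitch, yaw] about the fixed x, y, z axes, in that order (R = Rz(yaw) Ry(pitch) Rx(roll)).
In Python, from plant import r gives the robot as it stands.
- The arm moves only by the tool send_rows, never from a script. Its argument "steps" is a list of rows, each an object with "dp": the shift along the tool's x, y, z in mm, a list of three; "roll": the turn about the tool's z in rad; "jaw": the opening in per cent of the stroke, from 0 (shut) to 100 (fully open). In form: [{"dp": [tx, ty, tz], "roll": roll, "jaw": jaw}, ...]. A call has 1 to 5 rows; each row is the pose to reach, as a shift and turn from the pose commanded when the call began, along the tool's axes at that moment; what a row does not reach only later rows make up. A row lasts 1/8 s, in which the tool goes at most 62.5 mm and 10.7 degrees, less where a joint would pass 70% of its speed; a pose out of reach is approached as far as the arm can. A call with a gripper value outside its range is refused whole. The fingers move at their own pace and stop on an object; "newtons" is the grip in N (left out, the last holds). Time passes only in rows, so rows that repeat a pose let the fingers close. It gives the time, the measured TCP pose, the force, the opening and the grip force at its end, in the units of the state.
- r.get_state(): the state, without advancing time (a new reading comes with each control period).
- r.capture(name): name is "scene" or "top" or "wrist"; returns a dict with "image" (384x512x3 uint8, blue, green, red), "K" (3x3 intrinsics, pixels), "rvec" (rotation vector, rad) and "tvec" (3), from world to camera coordinates, as OpenCV has them. Camera axes: x right, y down, z forward; pixel columns grow to the right and rows downward; lengths in m; the calibration is good to about 2 mm. A picture is of the moment at which its call begins. There is no depth.
- r.close_job(): hands the job in; it is judged then, once.
The state is a dict: "time_s": time; "joints": joint angles; "qd": joint speeds; "joint_torque": joint torques, N m; "tcp_pos": TCP position; "eef_rot": TCP orientation; "contact_force": force on the tool from outside, world axes, zero at the start; "moment": the same for the moment, N m; "gripper_width": finger opening in m; "gripper_force": force on a finger pad.
Only numpy, scipy, OpenCV 4.12 (cv2) and the standard library are available. Lean on these libraries where they do the work, as an engineer would, in place of code of your own. Each camera call takes 0.05 s, during which the arm holds its last target. There are 200 camera calls.

### The job

Take the blue card pack from the table, lay it lengthwise in the upper half of the blue-railed sloped tray, and slide it down along the tray's floor until it rests against the stop at the low end. Leave the yellow pack where it is.

Things in the scene. Friction and masses are not known exactly. Their poses are not given: they have to be found in the camera images.
- blue_pack: Blue card box with a white paper band, 66 mm long (x), 46 wide (y), 30 high (z), about 0.11 kg, flat on the table, long side within 35 degrees of straight ahead. Origin: centre of the underside. It does not slide down the tray by itself; about 1 N pushes it. Laid lengthwise it has 7 mm to spare each side.
- yellow_pack: The same kind of box in yellow, to be left alone. The two packs lie to the right of the trays, one nearer to the robot and one farther; either colour may be the nearer.
- blue_tray: Fixed sloped tray with blue rails and blue stop, running down away from the robot (along its x) at 12 degrees, yaw within 10 degrees. Floor 270 mm long, 60 wide; rails 8 mm above the floor, 4 thick; upper end open, 72 mm above the table. Origin: on the table under its centre, z up. A like tray with yellow rails stands beside it, left or right, centre lines over 110 mm apart; not used.
- blue_tray_stop (a point): Foot of the blue stop's inner face, on the floor midway between the rails, 16 mm above the table. x points down the slope into the stop, y left across the tray, z square to the floor, which runs from x = -270 mm (upper end) to 0. The stop stands 30 mm above the floor. A pack resting against it has its origin at x = -33 mm, z = 0.
Things that resemble listed ones, but are neither listed nor needed, are in the scene too. Several things look just like the blue_pack: the one meant starts farthest to the robot's left.

How it is judged:
By the outcome, as a careful person would: the job done as asked, in the order asked, and still so for the second after the job is handed in, with the robot touching nothing.
It also fails if it takes over 45 s, if anything falls off the work surface, if the arm or the gripper's body presses on something with over 40 N, if the wrist force passes 120 N, or if a joint passes its speed limit or range.

## Working session

There is one attempt and no reset: what is moved stays moved. The work goes in short steps, Python scripts to look and compute and a tool call to move; the robot and the scene stay as the last step left them, time stands still between calls to the robot, and variables do not carry over. Pictures are saved under pics/ and viewed, at most 10 in all, crops included, and the job is handed in when it is done.

Besides the shell and the picture viewer there is one more tool, called after "Request:" by a JSON object that holds its "op" and its "data". send_rows: Moves the arm, as the interface text tells. Its arguments: {"type":"object","properties":{"steps":{"type":"array","items":{"type":"object","properties":{"dp":{"type":"array","items":{"type":"number"}},"roll":{"type":"number"},"jaw":{"type":"number"}}}},"newtons":{"type":"number"}},"required":["steps"]}

```bash
mkdir -p pics; ls; python3 - <<'E'
from plant import r
import cv2,pickle
d={}
for n in("scene","top"):
    c=r.capture(n);d[n]=c;cv2.imwrite(f"pics/{n}0.png",c["image"]); print(n,c["K"].tolist(),c["rvec"],c["tvec"])
pickle.dump(d,open("c0.pkl","wb"))
print(r.get_state())
E
```

```text
pics
scene [[400.8205450963993, 0.0, 255.5266232368119], [0.0, 400.8205450963993, 191.29666796685166], [0.0, 0.0, 1.0]] [ 2.04477388 -1.08405652  0.49992488] [-0.3273034   0.33853859  0.5367746 ]
top [[479.6278107902038, 0.0, 255.65963001468126], [0.0, 479.6278107902038, 189.01912714023385], [0.0, 0.0, 1.0]] [ 2.12661868 -2.1872994   0.11993854] [0.01697824 0.56834924 1.15085241]
{'time_s': 0.1, 'joints': array([-5.53999974e+01,  2.05863515e+01,  6.39934553e-01, -1.73239930e-02,
       -7.01363752e+01, -1.65069581e+01]), 'qd': array([-0.00158217, -0.1420631 ,  0.15308419,  0.14324822, -0.04922976,
        0.03680662]), 'joint_torque': array([-1.00826928e-03, -5.84163630e+01,  2.93752116e+01,  7.01552957e+00,
        1.01667762e-02, -5.00251053e-05]), 'tcp_pos': array([ 0.20947629, -0.64123977,  0.23973565]), 'eef_rot': array([ 1.79915992e+02, -7.91052676e-03, -1.61912848e+02]), 'contact_force': array([-0.34424955,  0.65237013,  0.0075741 ]), 'moment': array([-0.02854491, -0.01310912,  0.01618971]), 'gripper_force': 0.0, 'gripper_width': 0.08768878071724039}
```

View pics/scene0.png

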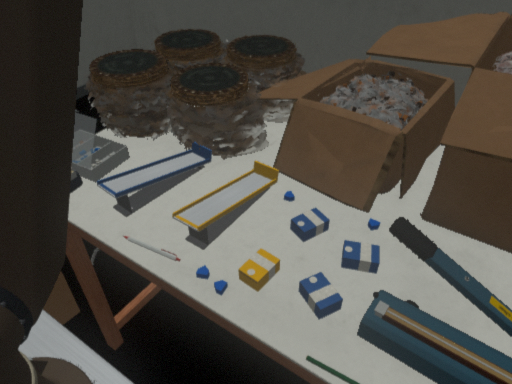

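View pics/top0.png

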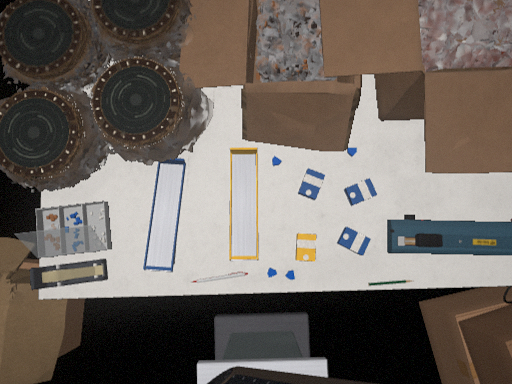

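The top view shows three blue packs, at (311,184), (360,192) and (353,240). The leftmost is (311,184), which is (310,223) in the scene view. The yellow pack is at (306,247) and the blue tray at (165,215), with its stop at the far end near (172,161). I'll enlarge these areas.

```bash
python3 - <<'E'
import pickle,cv2,numpy as np
d=pickle.load(open("c0.pkl","rb"))
def crop(n,x,y,w,h,s): return cv2.resize(d[n]["image"][y:y+h,x:x+w],None,fx=s,fy=s,interpolation=cv2.INTER_CUBIC)
# top: tray (x140-190,y152-277) x4.5 ; pack (285-335,160-210) ; scene pack, scene tray
a=crop("top",140,152,60,125,4)      #240x500
b=crop("top",290,160,45,50,8)       #360x400
cv2.imwrite("pics/ctop.png",np.hstack([cv2.copyMakeBorder(a,0,100,0,0,0),cv2.copyMakeBorder(b,0,200,0,0,0)]))
a=crop("scene",95,135,125,80,4)  #500x320
b=crop("scene",285,200,50,45,6) #300x270
cv2.imwrite("pics/cscene.png",np.hstack([a,cv2.copyMakeBorder(b,0,50,0,0,0)]))
E
```

```text
(no output)
```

View pics/ctop.png

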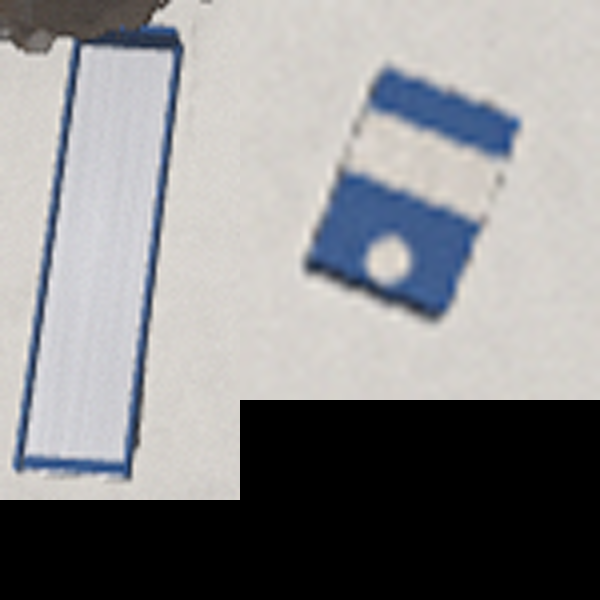

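View pics/cscene.png

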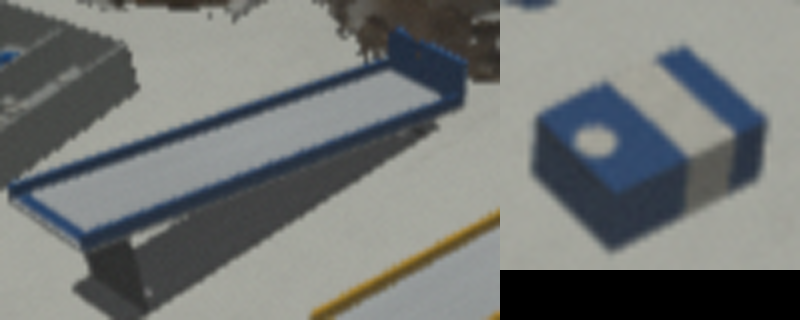

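In the top crop, the pack's top-face corners are at crop pixels (385,68), (520,120), (440,310) and (308,262). The tray floor corners are (27,457), (127,461), (80,45) and (175,47). The scene crop shows the same points, with the stop at the upper right.

```bash
cat > h.py <<'E'
import cv2,numpy as np,pickle
def P(c): 
    R=cv2.Rodrigues(c["rvec"])[0]; return c["K"]@np.c_[R,c["tvec"]]
def cam(c): R=cv2.Rodrigues(c["rvec"])[0]; return -R.T@c["tvec"]
def onz(c,uv,z):
    M=P(c); H=M[:,[0,1,3]].copy(); H[:,2]+=M[:,2]*z
    q=np.linalg.solve(H,[*uv,1]); return q[:2]/q[2]
def tri(c1,a,c2,b):
    X=cv2.triangulatePoints(P(c1),P(c2),np.array(a,float).reshape(2,1),np.array(b,float).reshape(2,1))[:,0]; return X[:3]/X[3]
def proj(c,X): return cv2.projectPoints(np.array(X,float).reshape(-1,3),c["rvec"],c["tvec"],c["K"],None)[0][:,0]
E
python3 - <<'E'
from h import *
np.set_printoptions(precision=4,suppress=True)
d=pickle.load(open("c0.pkl","rb"));t,s=d["top"],d["scene"]
print(cam(t),cam(s))
ft=lambda p:(290+(p[0]-240)/8-.44,160+p[1]/8-.44); fs=lambda p:(285+(p[0]-500)/6-.42,200+p[1]/6-.42)
T=[(385,68),(520,120),(440,310),(308,262)]; S=[(683,47),(765,122),(620,192),(537,118)]
for a,b in zip(T,S): print("pack",tri(t,ft(a),s,fs(b)), onz(t,ft(a),.03),onz(s,fs(b),.03))
gt=lambda p:(140+p[0]/4-.375,152+p[1]/4-.375); gs=lambda p:(95+p[0]/4-.375,135+p[1]/4-.375)
T=[(27,457),(127,461),(80,45),(175,47)]; S=[(25,192),(82,235),(388,68),(440,103)]
for a,b,z in zip(T,S,[.072,.072,.016,.016]): print("tray",tri(t,gt(a),s,gs(b)),onz(t,gt(a),z),onz(s,gs(b),z))
# fit tray: x,y,yaw of stop point from all pixels
from scipy.optimize import least_squares
th=np.radians(12)
def floor(p,L=-.27):
    x,y,w=p[:3]; z=p[3]; c,si=np.cos(w),np.sin(w)
    ex=np.array([c*np.cos(th),si*np.cos(th),-np.sin(th)]);ey=np.array([-si,c,0])
    o=np.array([x,y,z]); return [o+L*ex+.03*ey,o+L*ex-.03*ey,o+.03*ey,o-.03*ey]
f=lambda p:np.r_[(proj(t,floor(p))-np.array([gt(a) for a in T])).ravel(),(proj(s,floor(p))-np.array([gs(a) for a in S])).ravel()]
o=least_squares(f,[.8,.2,0,.016],loss="soft_l1");print(o.x,np.degrees(o.x[2]),f(o.x).reshape(-1,2))
E
```

```text
[ 0.4289 -0.0054  1.2099] [ 0.0246 -0.3848  0.601 ]
pack [ 0.6175 -0.1293  0.0295] [ 0.6178 -0.1298] [ 0.6164 -0.1288]
pack [ 0.6    -0.1705  0.0288] [ 0.6003 -0.171 ] [ 0.5979 -0.17  ]
pack [ 0.5421 -0.1442  0.0284] [ 0.5418 -0.1437] [ 0.541  -0.1452]
pack [ 0.558  -0.1037  0.0282] [ 0.5578 -0.1036] [ 0.5562 -0.1044]
tray [0.3885 0.2627 0.0748] [0.3897 0.2624] [0.389  0.2677]
tray [0.3827 0.2053 0.0765] [0.3857 0.2036] [0.3819 0.2143]
tray [0.6432 0.2419 0.0182] [0.6442 0.2419] [0.6449 0.2451]
tray [0.6373 0.1853 0.0172] [0.6411 0.1818] [0.6334 0.1916]
[ 0.6446  0.2123 -0.0837  0.0178] -4.7956343875780645 [[-0.9672  2.529 ]
 [-0.4788  2.9935]
 [-0.2679 -1.2606]
 [-0.3447 -0.4817]
 [-1.0708  1.0974]
 [ 1.8809  1.7887]
 [ 1.343  -0.6195]
 [ 4.9705 -1.0572]]
```

```bash
cat >> h.py <<'E'
def rows(x,y,z,yaw,cmd):
    "cmd=[x,y,z,yaw deg] now commanded; returns dp(mm), roll(rad)"
    w=np.radians(cmd[3]); dx,dy,dz=x-cmd[0],y-cmd[1],z-cmd[2]
    a=(yaw-cmd[3]+180)%360-180
    return np.round([1e3*(dx*np.cos(w)+dy*np.sin(w)),1e3*(dx*np.sin(w)-dy*np.cos(w)),-1e3*dz],1), round(-np.radians(a),4)
E
python3 - <<'E'
from h import *
np.set_printoptions(precision=3,suppress=True)
d=pickle.load(open("c0.pkl","rb"));t,s=d["top"],d["scene"]
for a,b in [((243,140),(278,165)),((345,150),(375,207)),((245,83),(302,97)),((362,75),(408,128))]: print("box",tri(t,a,s,b),onz(t,a,0),onz(s,b,0))
for b in [(235,152),(205,148),(180,130)]: print("jar foot",onz(s,b,0))
print("jar top", tri(t,(137,98),s,(212,82)), tri(t,(137,57+82),s,(205,95)))
print("pack2",onz(t,(360,192),.03))
print(rows(.579,-.137,.2,156.2,[.21,-.642,.241,-161.907]))
E
```

```text
box [0.698 0.024 0.029] [0.7  0.03] [0.738 0.039]
box [ 0.661 -0.229  0.046] [ 0.667 -0.23 ] [ 0.723 -0.226]
box [0.793 0.016 0.172] [0.852 0.021] [1.103 0.173]
box [ 0.801 -0.241  0.17 ] [ 0.864 -0.284] [ 1.101 -0.177]
jar foot [0.725 0.165]
jar foot [0.695 0.244]
jar foot [0.727 0.364]
jar top [0.769 0.264 0.156] [0.687 0.251 0.155]
pack2 [ 0.554 -0.256]
(array([-507.6,  365.4,   41. ]), np.float64(0.7312))
```

Request:
{"op": "send_rows", "data": {"steps": [{"dp": [-48, 34.5, 0], "roll": 0, "jaw": 100}, {"dp": [-96, 69, 0], "roll": 0, "jaw": 100}, {"dp": [-144, 103.5, 0], "roll": 0, "jaw": 100}, {"dp": [-192, 138, 0], "roll": 0, "jaw": 100}, {"dp": [-240, 172.5, 0], "roll": 0, "jaw": 100}]}}

```text
time_s: 0.72
tcp_pos: [0.3849, -0.4014, 0.2404]
eef_rot: [180.0, -0.0, -161.9]
contact_force: [0.5, -0.7, -0.0]
gripper_width: 0.0874
gripper_force: 0.0
```

Request:
{"op": "send_rows", "data": {"steps": [{"dp": [-48, 34.5, 0], "roll": 0, "jaw": 100}, {"dp": [-96, 69, 0], "roll": 0, "jaw": 100}, {"dp": [-144, 103.5, 0], "roll": 0, "jaw": 100}, {"dp": [-192, 138, 0], "roll": 0, "jaw": 100}, {"dp": [-240, 172.5, 0], "roll": 0, "jaw": 100}]}}

```text
time_s: 1.35
tcp_pos: [0.5594, -0.1628, 0.2405]
eef_rot: [180.0, -0.0, -161.9]
contact_force: [-0.0, -0.5, 0.7]
gripper_width: 0.0875
gripper_force: 0.0
```

Request:
{"op": "send_rows", "data": {"steps": [{"dp": [-7, 5, 10], "roll": 0.17, "jaw": 100}, {"dp": [-14, 10, 20], "roll": 0.34, "jaw": 100}, {"dp": [-21, 15, 30], "roll": 0.51, "jaw": 100}, {"dp": [-27.6, 20.4, 41], "roll": 0.68, "jaw": 100}, {"dp": [-27.6, 20.4, 41], "roll": 0.731, "jaw": 100}]}}

```text
time_s: 1.98
tcp_pos: [0.5781, -0.1361, 0.198]
eef_rot: [-179.9, -0.1, 156.0]
contact_force: [-0.6, -1.3, 0.5]
gripper_width: 0.0871
gripper_force: 0.0
```

```bash
python3 - <<'E'
from plant import r
from h import *
c=r.capture("wrist");pickle.dump(c,open("w1.pkl","wb"));st=r.get_state()
print(st["time_s"],st["tcp_pos"],st["eef_rot"],st["contact_force"])
im=c["image"].copy()
w=np.radians(-23.8)
for p,col in (((.579,-.137),(0,0,255)),):
    R=np.array([[np.cos(w),-np.sin(w)],[np.sin(w),np.cos(w)]])
    q=np.array([[.033,.023],[.033,-.023],[-.033,-.023],[-.033,.023]])@R.T+p
    uv=proj(c,np.c_[q,np.full(4,.03)]);print(uv)
    cv2.polylines(im,[np.round(uv).astype(int)],True,col,1)
cv2.imwrite("pics/w1.png",im)
E
```

```text
2.025 [ 0.57823488 -0.13627694  0.19853116] [-1.79959008e+02 -1.01159281e-01  1.55977477e+02] [ 0.68515352 -0.03230441  0.0808559 ]
[[279.01064113 207.21598267]
 [237.59249331 207.29051602]
 [236.17049665 147.90193523]
 [280.15121107 147.81643807]]
```

View pics/w1.png

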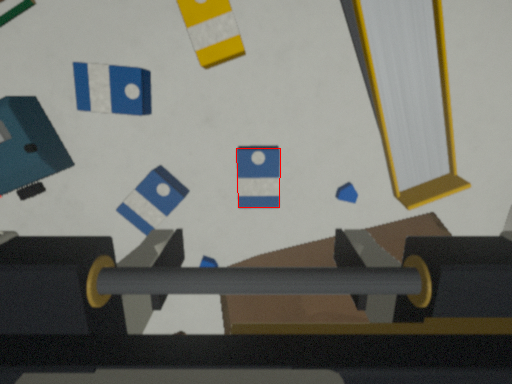

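The wrist view shows the projected pack outline (236–280, 148–207) lying exactly on the real pack. The nearest neighbour's corner is at (188,190), so I'll go down with the jaws partly closed.

Request:
{"op": "send_rows", "data": {"steps": [{"dp": [0, 0, 50], "roll": 0, "jaw": 77}, {"dp": [0, 0, 100], "roll": 0, "jaw": 77}, {"dp": [0, 0, 140], "roll": 0, "jaw": 77}, {"dp": [0, 0, 165], "roll": 0, "jaw": 77}, {"dp": [0, 0, 177], "roll": 0, "jaw": 77}]}}

```text
time_s: 2.65
tcp_pos: [0.5777, -0.1367, 0.021]
eef_rot: [-179.9, -0.1, 156.2]
contact_force: [0.1, 0.4, 1.9]
gripper_width: 0.0674
gripper_force: 0.0
```

Request:
{"op": "send_rows", "data": {"steps": [{"dp": [0, 0, 0], "roll": 0, "jaw": 77}, {"dp": [0, 0, 0], "roll": 0, "jaw": 40}, {"dp": [0, 0, 0], "roll": 0, "jaw": 40}, {"dp": [0, 0, 0], "roll": 0, "jaw": 40}, {"dp": [0, 0, 0], "roll": 0, "jaw": 40}], "newtons": 12}}

```text
time_s: 3.28
tcp_pos: [0.5791, -0.1366, 0.0235]
eef_rot: [180.0, 0.1, 156.2]
contact_force: [-1.3, 0.8, 7.7]
gripper_width: 0.0461
gripper_force: 12.0
```

Request:
{"op": "send_rows", "data": {"steps": [{"dp": [0, 0, -10], "roll": 0, "jaw": 40}, {"dp": [0, 0, -40], "roll": 0, "jaw": 40}, {"dp": [0, 0, -85], "roll": 0, "jaw": 40}, {"dp": [0, 0, -130], "roll": 0, "jaw": 40}, {"dp": [0, 0, -157], "roll": 0, "jaw": 40}], "newtons": 15}}

```text
time_s: 3.9
tcp_pos: [0.5792, -0.1367, 0.1826]
eef_rot: [179.9, 0.2, 156.2]
contact_force: [0.7, 0.5, -1.3]
gripper_width: 0.0458
gripper_force: 15.0
```

```bash
python3 - <<'E'
from h import *
print(rows(.4526,.2277,.14,175.25,[.579,-.137,.18,156.2]))
E
```

```text
(array([262.8, 282.7,  40. ]), np.float64(-0.3325))
```

Request:
{"op": "send_rows", "data": {"steps": [{"dp": [20, 21, 0], "roll": 0, "jaw": 40}, {"dp": [55, 59, 0], "roll": 0, "jaw": 40}, {"dp": [92, 99, 0], "roll": 0, "jaw": 40}, {"dp": [130, 140, 0], "roll": 0, "jaw": 40}, {"dp": [165, 177.5, 0], "roll": 0, "jaw": 40}]}}

```text
time_s: 4.53
tcp_pos: [0.4983, 0.0939, 0.1801]
eef_rot: [180.0, 0.0, 156.2]
contact_force: [0.4, 0.8, -0.3]
gripper_width: 0.046
gripper_force: 15.0
```

Request:
{"op": "send_rows", "data": {"steps": [{"dp": [33, 35, 0], "roll": -0.1, "jaw": 40}, {"dp": [66, 70, 0], "roll": -0.2, "jaw": 40}, {"dp": [90, 97, 15], "roll": -0.3, "jaw": 40}, {"dp": [97.8, 105.2, 30], "roll": -0.3325, "jaw": 40}, {"dp": [97.8, 105.2, 40], "roll": -0.3325, "jaw": 40}]}}

```text
time_s: 5.15
tcp_pos: [0.4517, 0.228, 0.1388]
eef_rot: [-180.0, -0.0, 175.3]
contact_force: [0.3, 0.1, -1.3]
gripper_width: 0.046
gripper_force: 15.0
```

```bash
python3 - <<'E'
from plant import r
from h import *
c=r.capture("wrist");pickle.dump(c,open("w2.pkl","wb"));st=r.get_state()
print(st["time_s"],st["tcp_pos"],st["eef_rot"],st["contact_force"],st["gripper_width"])
im=c["image"].copy()
w=np.radians(-4.75);th=np.radians(12);C,S=np.cos(w),np.sin(w)
ex=np.array([C*np.cos(th),S*np.cos(th),-np.sin(th)]);ey=np.array([-S,C,0])
o=np.array([.6427,.2119,.016])
uv=proj(c,[o+.03*ey,o-.03*ey,o-.27*ex-.03*ey,o-.27*ex+.03*ey]);print(uv)
cv2.polylines(im,[np.round(uv).astype(int)],True,(0,0,255),1)
top=r.capture("top")["image"][140:290,120:280]
sc=r.capture("scene")["image"]
cv2.imwrite("pics/w2.png",np.hstack([im,cv2.resize(sc[80:272,60:252],(288,384))[:, :288]]))
E
```

```text
5.2 [0.45139171 0.22701926 0.13762349] [-1.79890220e+02 -1.11897511e-01  1.75189522e+02] [ 0.26744855 -1.20407795 -1.75518878] 0.04610916720280623
[[285.12870105 352.95569694]
 [231.63307965 352.8832806 ]
 [214.75215384 110.74217885]
 [302.76488343 110.86715341]]
```

View pics/w2.png

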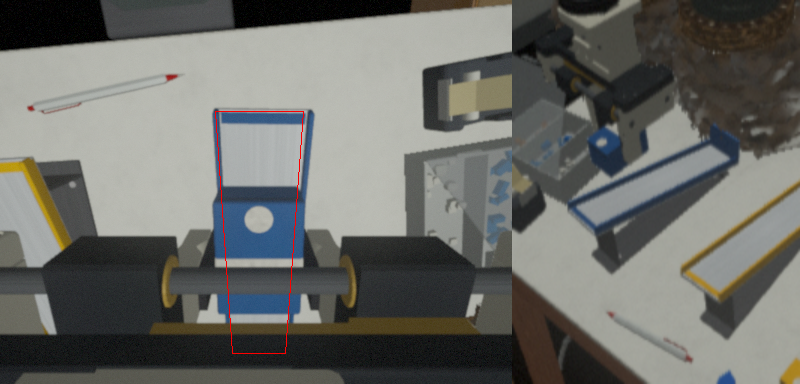

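The wrist view shows the tray's upper end at columns ~214–313, row 110. The real rails lie about 4 px right of my outline, so I'll measure that more finely.

```bash
python3 - <<'E'
from h import *
np.set_printoptions(linewidth=250)
c=pickle.load(open("w2.pkl","rb"));im=c["image"].astype(int)
for v in (117,130,150,170):
    b=(im[v,:,0]-im[v,:,2]); print(v,b[208:228],b[298:320])
w=np.radians(-4.75);th=np.radians(12);C,S=np.cos(w),np.sin(w)
ex=np.array([C*np.cos(th),S*np.cos(th),-np.sin(th)]);ey=np.array([-S,C,0]);ez=np.cross(ex,ey)
o=np.array([.6427,.2119,.016])
for X in (-.265,-.25,-.22):
  print(X,[proj(c,o+X*ex+y*ey+.008*ez)[0].round(1).tolist() for y in (.034,.03,-.03,-.034)],[proj(c,o+X*ex+y*ey)[0].round(1).tolist() for y in (.03,-.03)])
E
```

```text
117 [-6 -6 -6 -4 17 55 78 84 84 74 49 20 12 37 71 81 79 78 78 80] [79 75 77 78 79 76 60 35 18 19 36 55 72 76 77 55 15 -3 -6 -6 -7 -6]
130 [-5 -6 -6 -7 -4 18 58 77 79 78 65 33 13  6  3  3  4  3  3  4] [ 2  4  3  3  3  3  4  6 19 38 58 70 73 72 39  5 -5 -5 -7 -7 -5 -4]
150 [-5 -6 -7 -7 -7 -5  9 42 68 75 74 64 36 14  6  3  2  2  1  3] [ 4  2  3  3  5  8 15 32 53 67 68 72 38  3 -5 -5 -6 -6 -5 -6 -7 -6]
170 [-5 -6 -6 -5 -6 -5 -4  2 27 58 71 72 62 37 18  6  3  2  3  2] [ 3  3  2  5 11 30 49 59 68 68 36  2 -5 -4 -7 -5 -7 -6 -6 -5 -5 -6]
-0.265 [[309.8, 121.4], [303.8, 121.4], [213.7, 121.3], [207.7, 121.3]] [[302.2, 118.2], [215.3, 118.0]]
-0.25 [[307.9, 142.9], [302.1, 142.9], [215.3, 142.7], [209.5, 142.7]] [[300.7, 139.0], [216.7, 138.9]]
-0.22 [[304.6, 181.5], [299.2, 181.5], [218.1, 181.4], [212.7, 181.4]] [[298.0, 176.8], [219.3, 176.6]]
```

Request:
{"op": "send_rows", "data": {"steps": [{"dp": [0, 2.5, 10], "roll": 0, "jaw": 40}, {"dp": [0, 2.5, 30], "roll": 0, "jaw": 40}, {"dp": [0, 2.5, 45], "roll": 0, "jaw": 40}, {"dp": [0, 2.5, 49], "roll": 0, "jaw": 40}, {"dp": [0, 2.5, 51], "roll": 0, "jaw": 40}]}}

```text
time_s: 5.92
tcp_pos: [0.4526, 0.2305, 0.0885]
eef_rot: [-180.0, 0.0, 175.3]
contact_force: [0.1, 0.3, -1.1]
gripper_width: 0.0462
gripper_force: 15.0
```

Request:
{"op": "send_rows", "data": {"steps": [{"dp": [0, 0, 1], "roll": 0, "jaw": 40}, {"dp": [0, 0, 2], "roll": 0, "jaw": 40}, {"dp": [0, 0, 2], "roll": 0, "jaw": 40}], "newtons": 4}}

```text
time_s: 6.3
tcp_pos: [0.4525, 0.2306, 0.0868]
eef_rot: [180.0, 0.0, 175.3]
contact_force: [-0.0, -0.4, -0.3]
gripper_width: 0.0461
gripper_force: 4.0
```

Request:
{"op": "send_rows", "data": {"steps": [{"dp": [0, 0, 1], "roll": 0, "jaw": 40}, {"dp": [0, 0, 2], "roll": 0, "jaw": 40}, {"dp": [0, 0, 3], "roll": 0, "jaw": 40}, {"dp": [0, 0, 3], "roll": 0, "jaw": 40}], "newtons": 3}}

```text
time_s: 6.8
tcp_pos: [0.4527, 0.2308, 0.0837]
eef_rot: [180.0, 0.0, 175.3]
contact_force: [1.9, -0.1, 1.1]
gripper_width: 0.046
gripper_force: 3.0
```

Request:
{"op": "send_rows", "data": {"steps": [{"dp": [0, 0, 0], "roll": 0, "jaw": 56}, {"dp": [0, 0, 0], "roll": 0, "jaw": 62}, {"dp": [0, 0, 0], "roll": 0, "jaw": 68}, {"dp": [0, 0, 0], "roll": 0, "jaw": 75}, {"dp": [0, 0, 0], "roll": 0, "jaw": 75}]}}

```text
time_s: 7.42
tcp_pos: [0.4524, 0.2305, 0.0835]
eef_rot: [-180.0, -0.0, 175.3]
contact_force: [-0.8, 0.1, 0.1]
gripper_width: 0.0654
gripper_force: 0.0
```

Request:
{"op": "send_rows", "data": {"steps": [{"dp": [0, 0, -20], "roll": 0, "jaw": 75}, {"dp": [0, 0, -60], "roll": 0, "jaw": 75}, {"dp": [30, 0, -90], "roll": 0, "jaw": 75}, {"dp": [70, 0, -90], "roll": 0, "jaw": 0}, {"dp": [80, 0, -90], "roll": 0, "jaw": 0}]}}

```text
time_s: 8.05
tcp_pos: [0.3712, 0.237, 0.1741]
eef_rot: [179.9, 0.0, 175.3]
contact_force: [0.2, 0.7, -0.1]
gripper_width: 0.0511
gripper_force: 0.0
```

```bash
python3 - <<'E'
from plant import r
from h import *
c=r.capture("wrist");pickle.dump(c,open("w3.pkl","wb"));st=r.get_state()
print(st["time_s"],st["tcp_pos"],st["eef_rot"],st["contact_force"],st["gripper_width"])
sc=r.capture("scene")["image"]
cv2.imwrite("pics/w3.png",np.hstack([c["image"],cv2.resize(sc[120:248,90:186],(288,384))]))
E
```

```text
8.1 [0.3710834  0.23701169 0.17397073] [1.79936785e+02 6.65218717e-03 1.75315119e+02] [-1.35234677  0.0033017  -0.3521941 ] 0.04753040355550347
```

View pics/w3.png

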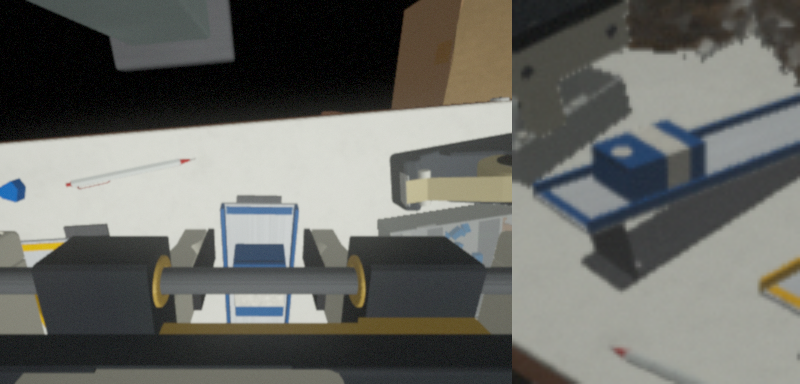

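The pack lies straight and centred in the upper half, below the strip at the tray's upper end. Next I'll lower the closed fingers behind it.

Request:
{"op": "send_rows", "data": {"steps": [{"dp": [0, 0, 0], "roll": 0, "jaw": 0}, {"dp": [0, 0, 20], "roll": 0, "jaw": 0}, {"dp": [0, 0, 50], "roll": 0, "jaw": 0}, {"dp": [0, 0, 72], "roll": 0, "jaw": 0}, {"dp": [0, 0, 79], "roll": 0, "jaw": 0}]}}

```text
time_s: 8.78
tcp_pos: [0.3728, 0.2364, 0.093]
eef_rot: [-179.8, -0.1, 175.2]
contact_force: [0.6, -0.1, 0.4]
gripper_width: 0.0007
gripper_force: 0.0
```

Request:
{"op": "send_rows", "data": {"steps": [{"dp": [-10, 0, 2.1], "roll": 0, "jaw": 0}, {"dp": [-20, 0, 4.3], "roll": 0, "jaw": 0}, {"dp": [-30, 0, 6.4], "roll": 0, "jaw": 0}, {"dp": [-40, 0, 8.5], "roll": 0, "jaw": 0}, {"dp": [-50, 0, 10.6], "roll": 0, "jaw": 0}]}}

```text
time_s: 9.4
tcp_pos: [0.4233, 0.2329, 0.084]
eef_rot: [180.0, 0.0, 175.2]
contact_force: [-1.1, 0.2, 1.9]
gripper_width: 0.0004
gripper_force: 0.6
```

Request:
{"op": "send_rows", "data": {"steps": [{"dp": [-13, 0, 2.8], "roll": 0, "jaw": 0}, {"dp": [-26, 0, 5.5], "roll": 0, "jaw": 0}, {"dp": [-39, 0, 8.3], "roll": 0, "jaw": 0}, {"dp": [-52, 0, 11.1], "roll": 0, "jaw": 0}, {"dp": [-65, 0, 13.8], "roll": 0, "jaw": 0}]}}

```text
time_s: 10.02
tcp_pos: [0.4881, 0.2275, 0.0698]
eef_rot: [-180.0, -0.0, 175.3]
contact_force: [-0.8, -0.1, 0.2]
gripper_width: 0.0002
gripper_force: 0.3
```

Request:
{"op": "send_rows", "data": {"steps": [{"dp": [-13, 0, 2.8], "roll": 0, "jaw": 0}, {"dp": [-26, 0, 5.5], "roll": 0, "jaw": 0}, {"dp": [-39, 0, 8.3], "roll": 0, "jaw": 0}, {"dp": [-52, 0, 11.1], "roll": 0, "jaw": 0}, {"dp": [-65, 0, 13.8], "roll": 0, "jaw": 0}]}}

```text
time_s: 10.65
tcp_pos: [0.5529, 0.2222, 0.0562]
eef_rot: [-180.0, -0.0, 175.3]
contact_force: [0.6, 0.5, -0.8]
gripper_width: 0.0005
gripper_force: 0.2
```

Request:
{"op": "send_rows", "data": {"steps": [{"dp": [-3, 0, 0.6], "roll": 0, "jaw": 0}, {"dp": [-6, 0, 1.3], "roll": 0, "jaw": 0}, {"dp": [-9, 0, 1.9], "roll": 0, "jaw": 0}, {"dp": [-11, 0, 2.3], "roll": 0, "jaw": 0}, {"dp": [-13, 0, 2.8], "roll": 0, "jaw": 0}]}}

```text
time_s: 11.28
tcp_pos: [0.565, 0.2213, 0.0537]
eef_rot: [180.0, 0.0, 175.3]
contact_force: [-0.5, 1.2, 0.5]
gripper_width: 0.0006
gripper_force: 0.4
```

Request:
{"op": "send_rows", "data": {"steps": [{"dp": [-1.5, 0, 0.3], "roll": 0, "jaw": 0}, {"dp": [-3, 0, 0.6], "roll": 0, "jaw": 0}, {"dp": [-3, 0, 0.6], "roll": 0, "jaw": 0}]}}

```text
time_s: 11.65
tcp_pos: [0.5682, 0.221, 0.053]
eef_rot: [180.0, 0.0, 175.3]
contact_force: [1.0, 0.2, -0.1]
gripper_width: 0.0003
gripper_force: 0.0
```

```bash
python3 - <<'E'
from plant import r
from h import *
sc=r.capture("scene")["image"];w=r.capture("wrist")["image"]
cv2.imwrite("pics/w4.png",np.hstack([cv2.resize(sc[120:220,90:240],(600,400)),cv2.copyMakeBorder(cv2.resize(w[200:384,160:360],(200,184)),0,216,0,0,0)]))
E
```

```text
(no output)
```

View pics/w4.png

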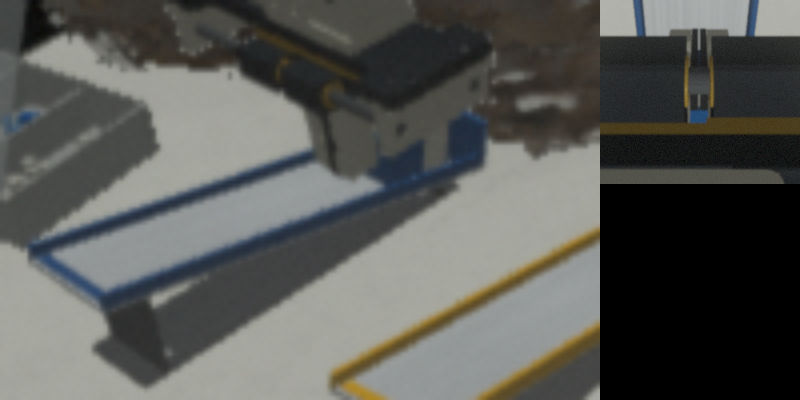

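The scene view shows the pack ahead of the fingers and close to the stop, around (400–480, 150). I'll creep on until the force rises.

Request:
{"op": "send_rows", "data": {"steps": [{"dp": [-1, 0, 0.2], "roll": 0, "jaw": 0}, {"dp": [-2, 0, 0.4], "roll": 0, "jaw": 0}, {"dp": [-2, 0, 0.4], "roll": 0, "jaw": 0}]}}

```text
time_s: 12.12
tcp_pos: [0.569, 0.2208, 0.0528]
eef_rot: [-180.0, -0.1, 175.3]
contact_force: [-6.6, 1.5, 5.8]
gripper_width: 0.0003
gripper_force: 4.0
```

Request:
{"op": "send_rows", "data": {"steps": [{"dp": [-1, 0, 0.2], "roll": 0, "jaw": 0}, {"dp": [-2, 0, 0.4], "roll": 0, "jaw": 0}, {"dp": [-2, 0, 0.4], "roll": 0, "jaw": 0}]}}

```text
time_s: 12.5
tcp_pos: [0.5692, 0.2208, 0.0527]
eef_rot: [-180.0, -0.2, 175.3]
contact_force: [-16.5, 5.5, 14.2]
gripper_width: 0.0006
gripper_force: 9.8
```

Contact came at x = 0.569 against an expected 0.570, so the pack is against the stop. I'll back off up the slope and lift clear.

Request:
{"op": "send_rows", "data": {"steps": [{"dp": [4, 0, -0.8], "roll": 0, "jaw": 0}, {"dp": [15, 0, -4], "roll": 0, "jaw": 0}, {"dp": [40, 0, -20], "roll": 0, "jaw": 0}, {"dp": [80, 0, -60], "roll": 0, "jaw": 0}, {"dp": [120, 0, -110], "roll": 0, "jaw": 0}]}}

```text
time_s: 13.12
tcp_pos: [0.4517, 0.2298, 0.1611]
eef_rot: [-179.9, -0.1, 175.2]
contact_force: [0.4, 2.1, 1.8]
gripper_width: 0.0006
gripper_force: 0.0
```

Request:
{"op": "send_rows", "data": {"steps": [{"dp": [40, -45, -20], "roll": 0, "jaw": 0}, {"dp": [60, -90, -40], "roll": 0, "jaw": 0}, {"dp": [60, -140, -60], "roll": 0, "jaw": 0}, {"dp": [60, -190, -60], "roll": 0, "jaw": 0}, {"dp": [60, -240, -60], "roll": 0, "jaw": 0}]}}

```text
time_s: 13.75
tcp_pos: [0.3731, -0.0051, 0.2215]
eef_rot: [179.9, 0.1, 175.3]
contact_force: [0.6, -0.7, -0.0]
gripper_width: 0.0005
gripper_force: 0.0
```

```bash
python3 - <<'E'
from plant import r
from h import *
st=r.get_state();print(st["time_s"],st["tcp_pos"],st["contact_force"])
sc=r.capture("scene")["image"];t=r.capture("top")["image"]
cv2.imwrite("pics/w5.png",np.hstack([cv2.resize(sc[130:200,150:220],(400,400),interpolation=2),cv2.resize(t[140:240,130:230],(400,400),interpolation=2)]))
E
```

```text
13.75 [ 0.37310389 -0.00509136  0.22152646] [ 0.6029239  -0.73557022 -0.01623328]
```

View pics/w5.png

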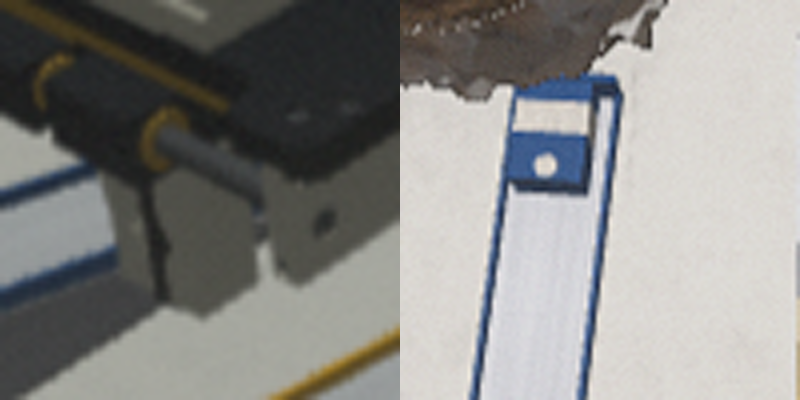

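The top view shows the pack straight in the tray at its low end, near the left rail. I'll check its distance from the stop numerically.

```bash
python3 - <<'E'
from h import *
t=pickle.load(open("c0.pkl","rb"))["top"]
w=np.radians(-4.75);th=np.radians(12);C,S=np.cos(w),np.sin(w)
ex=np.array([C*np.cos(th),S*np.cos(th),-np.sin(th)]);ey=np.array([-S,C,0]);ez=np.cross(ex,ey)
o=np.array([.6427,.2119,.016])
for n,p in dict(rearbotL=(-.066,.028,0),rearbotR=(-.066,-.018,0),reartopL=(-.066,.028,.03),reartopR=(-.066,-.018,.03),fronttopL=(0,.028,.03),fronttopR=(0,-.018,.03)).items():
    u=proj(t,o+p[0]*ex+p[1]*ey+p[2]*ez)[0]; print(n,((u[0]-130+.375)*4+400).round(1),((u[1]-140+.375)*4).round(1))
E
```

```text
rearbotL 510.6 190.2
rearbotR 584.4 194.2
reartopL 501.1 174.1
reartopR 576.7 178.2
fronttopL 514.3 73.4
fronttopR 588.5 77.4
```

```bash
python3 -c "
from plant import r
print(r.close_job())"
```

```text
the job is handed in; nothing more can be done
None
```

The leftmost blue pack was laid in the upper half of the blue tray and pushed down its floor until it rested against the stop, measured to about 1 mm; the yellow pack was left alone, and I handed the job in at about 14 s with the arm clear.

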